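# Shut and bolt the spring gate of a milling-blank magazine

### The job

Swing the blue spring gate of the blank magazine shut against its spring, hold it there, and push its red-knobbed bolt fully home behind the yellow keeper, so that the gate stays shut when you let go. Leave the blanks and the bur block in the magazine and the other things on the bench where they are.

Things in the scene. Friction and masses are not known exactly. Their poses are not given: they have to be found in the camera images.
- magazine: White open-fronted magazine, 70 mm high, on a grey base plate 185 x 245 x 8 mm screwed to the bench. Origin: on the bench, middle of the shut gate's line. x axis: from the gate into the magazine (the way the gate is pushed shut); y: along the shut gate towards the hinge; z up. Base plate: x -40 to 145, y -118 to 128 mm; bay: x 16 to 141 mm. Nothing on it is higher than 95 mm.
- hinge (a point): Point on the gate's upright hinge axis (steel post with a coiled spring, 22 mm across, top 93 mm above the bench), 56 mm above the bench, at x 0, y 100 mm of the magazine.
- gate (a joint): Angle of the blue spring gate, rad: 0 = shut (along the magazine's -y from the hinge); positive = open, free end swung towards the magazine's -x. Starts sprung open at its stop, 1.0; can be pushed slightly past shut, to a stop at -0.05. The spring always drives it open: 0.28 N m when open, 0.50 N m when shut (5 to 6 N at 90 mm from the hinge); let go unbolted, it flies open.
- bolt (a joint): Travel of the barrel bolt along the gate away from the hinge, m: 0 = drawn back (as at the start, within 6 mm), 0.030 = fully home. Takes about 1 N, stays where left. Steel rod 10 mm across on the gate's outer face; tip 174 mm from the hinge axis at 0, keeper begins at 184 mm. It enters the keeper only with the gate at about 0.02 rad or less; run out earlier it strikes the keeper's front.
- bolt_handle (a point): Middle of the bolt's handle: a steel shank 10 mm across sticking straight out of the gate's outer face, with a red ball 20 mm across at its end (centre 46 mm from the gate's middle plane). This point is 28 mm from the middle plane, 56 mm above the bench, and along the gate 118 mm from the hinge axis when drawn back, 148 mm when home. It moves with gate and bolt.
- keeper_mouth (a point): Middle of the mouth of the yellow keeper: two fixed upright cheeks, 16 mm wide along y, top 76 mm above the bench, 25 mm apart along x, just past the shut gate's free end; 56 mm above the bench. The bolt's tip slides in between the cheeks and then bears on the outer one (towards -x).
- blank_lower_center (a point): Centre of the lower of two stacked loose milling blanks (98 mm across, 18 mm thick) in the magazine.
- blank_upper_center (a point): Centre of the upper blank (98 mm across, 16 mm thick).
- bur_block: Loose aluminium block 75 x 45 x 30 mm with burs standing in it (48 mm high in all) in the magazine's narrow bay; origin at the centre of its underside.
- jar: Loose amber jar, 64 mm across, 75 mm high, on the bench to the left; origin under its centre.
- mug: Loose blue mug, 76 mm across, 85 mm high, on the bench to the left; origin under its centre.
- brush: Loose brush, 200 mm long, lying on the bench to the right; origin under its middle.
- model: Loose plaster tooth-arch model, 55 x 62 x 24 mm, on the bench to the right; origin under its centre.
- gate_face (a point): Point on the gate's outer face, 85 mm from the hinge axis, 50 mm above the bench; a good place to push. Its axes turn with the gate: -x points out of the face, y towards the hinge. The gate is a plate 10 mm thick, 14 to 172 mm from the hinge axis, middle plane through the axis, 18 to 85 mm above the bench. Its face is bare between the hinge and the bolt's handle.
Things that resemble listed ones, but are neither listed nor needed, are in the scene too. Of the things that look like the part that bears blank_upper_center, the largest one is meant.

How it is judged:
On the way:
1. the gate is swung shut against its spring with the bolt still clear of the keeper (value of joint gate below 0.03 rad and value of joint bolt below 0.014 m).
At the end, for the whole second after the job is handed in: The gate is shut (0.05 rad or less) and at rest, held by the bolt, which is home to within 6 mm of its end stop; both blanks are still in the magazine (value of joint gate below 0.05 rad and value of joint bolt above 0.024 m and velocity of joint gate between -0.05 and 0.05 rad/s and x of each of blank_lower_center, blank_upper_center in the frame of magazine above 0.05 m); the robot touches nothing.
It fails at once if a blank or the bur block in the magazine is shifted by more than 30 mm (distance of any of blank_lower_center, blank_upper_center, bur_block from where it was at the start of the episode above 0.03 m).
It fails at once if the jar, mug, brush or model is moved by more than 30 mm (distance of any of jar, mug, brush, model from where it was at the start of the episode above 0.03 m).
It also fails if it takes over 40 s, if anything falls off the work surface, if the arm or the gripper's body presses on something with over 40 N, if the wrist force passes 120 N, or if a joint passes its speed limit or range.

### The arm

A 7-joint arm with a two-finger parallel gripper is mounted at the origin on the work surface. World frame = base frame: x ahead of the robot, y to its left, z up, the work surface at z = 0. Lengths are in m, angles in rad, forces in N, time in s.
With the tool pointing down it reaches from about 0.35 to 0.9 m from the base axis. Payload 8.1 kg.
Tool frame: the origin (TCP) lies at the very end of the fingers, on their centre line; the grasp point (between the pads) lies 19 mm behind it; z points along the fingers, y is the line along which they close (so a half turn about z gives the same grasp; the last joint's range is limited). The gripper opens to 92 mm and grips with 3 to 60 N. Pads are 19 mm wide; open, the fingers measure 130 mm over their backs; the gripper's body (75 mm by 190 mm) begins 47 mm behind the grasp point.
Start: joints at [1.072, 0.434, 0.025, 1.573, -0.012, 1.134, -0.075], TCP at [0.241, -0.577, 0.227] pointing down, gripper open.
Joint ranges: [-2.62, 2.62], [-0.44, 2.09], [-1.27, 1.32], [0.08, 2.57], [-1.32, 4.46], [0.12, 2], [-2.74, 2.74]. Speed limits (rad/s): [2.22, 2.22, 3.01, 3.01, 3.14, 3.14, 3.14].

### API

Orientations are given as a rotation vector (axis times angle).
In Python, from cell import arm gives the robot as it stands.
- The arm moves only by the tool drive_tool, never from a script. Its argument "targets" is a list of rows, each a list of 7 numbers: the turn, a rotation vector about the world's x, y, z in units of 5 degrees (1.0 is 5 degrees), then the shift along the world's x, y, z in units of 40 mm (1.0 is 40 mm), then the opening, from 0 (shut) to 1 (fully open). In form: [[wx, wy, wz, dx, dy, dz, fingers], ...]. A call has 1 to 5 rows; each row is the pose to reach, as a shift and turn from the pose commanded when the call began; what a row does not reach only later rows make up. A row lasts 1/10 s, in which the tool goes at most 50 mm and 8.59 degrees, less where a joint would pass 70% of its speed; a pose out of reach is approached as far as the arm can. A call with a gripper value outside its range is refused whole. The fingers move at their own pace and stop on an object; "force" is the grip in N (left out, the last holds). Time passes only in rows, so rows that repeat a pose let the fingers close. It gives the time, the measured TCP pose, the force, the opening and the grip force at its end, in the units of the state.
- arm.observe(): the state, without advancing time (a new reading comes with each control period).
- arm.get_image(name): name is "scene" or "top"; returns a dict with "pixels" (420x560x3 uint8, red, green, blue), "intrinsics" (3x3 intrinsics, pixels), "rvec" (rotation vector, rad) and "tvec" (3), from world to camera coordinates, as OpenCV has them. Camera axes: x right, y down, z forward; pixel columns grow to the right and rows downward; lengths in m; the calibration is good to about 2 mm. A picture is of the moment at which its call begins. There is no depth.
- arm.sign_off(): hands the job in; it is judged then, once.
The state is a dict: "clock": time; "joints": joint angles; "dq": joint speeds; "joint_efforts": joint torques, N m; "position": TCP position; "ee_rot": TCP orientation; "force": force on the tool from outside, world axes, zero at the start; "ft_torque": the same for the moment, N m; "width": opening from 0.0 (shut) to 1.0 (fully open); "gripper_force": force on a finger pad.
Only numpy, scipy, OpenCV 4.12 (cv2) and the standard library are available. Lean on these libraries where they do the work, as an engineer would, in place of code of your own. Each camera call takes 0.05 s, during which the arm holds its last target. There are 200 camera calls.

## Working session

There is one attempt and no reset: what is moved stays moved. The work goes in short steps, Python scripts to look and compute and a tool call to move; the robot and the scene stay as the last step left them, time stands still between calls to the robot, and variables do not carry over. Pictures are saved under pics/ and viewed, at most 10 in all, crops included, and the job is handed in when it is done.

Besides the shell and the picture viewer there is one more tool, called after "Emit:" as name(argument=value, ...) on one line, values as JSON. drive_tool: Moves the arm, as the interface text tells. Its arguments: {"type":"object","properties":{"targets":{"type":"array"},"force":{"type":"number"}},"required":["targets"]}

```bash
mkdir -p pics; ls; python3 - <<'E'
from cell import arm
import cv2
for n in("scene","top"):
    d=arm.get_image(n); cv2.imwrite(f"pics/{n}0.png",d["pixels"][:,:,::-1]); print(n,d["intrinsics"],d["rvec"],d["tvec"])
print(arm.observe())
E
```

```text
pics
scene [[448.75620344   0.         281.53547608]
 [  0.         448.75620344 208.07968097]
 [  0.           0.           1.        ]] [ 1.78556102  1.81080527 -0.6611389 ] [-0.0047044  -0.4236923   1.69057411]
top [[501.73385427   0.         280.38956495]
 [  0.         501.73385427 217.10426991]
 [  0.           0.           1.        ]] [ 2.21333258 -2.16840265  0.09449798] [-0.0168322   0.60572713  1.27067169]
{'clock': 0.1, 'joints': array([ 1.07238503,  0.43516112,  0.02496141,  1.57396938, -0.01158264,
        1.13402408, -0.07511442]), 'dq': array([-0.0017273 , -0.00030805, -0.00111814, -0.0010033 , -0.00017638,
        0.00145037,  0.00028404]), 'joint_efforts': array([ 2.36906177e-03, -6.69125605e+01,  9.87588577e-01, -3.15146363e+01,
       -6.05585310e-02,  3.73881951e-02,  1.23304344e-04]), 'position': array([ 0.24075284, -0.57628251,  0.22603268]), 'ee_rot': array([-3.07896144e+00, -6.17321650e-01,  6.50387372e-04]), 'force': array([-0.0593281 ,  0.35249826, -0.90013056]), 'ft_torque': array([-0.02790982, -0.04658627,  0.03796705]), 'gripper_force': 0.0, 'width': 0.9973647973216897}
```

View pics/scene0.png

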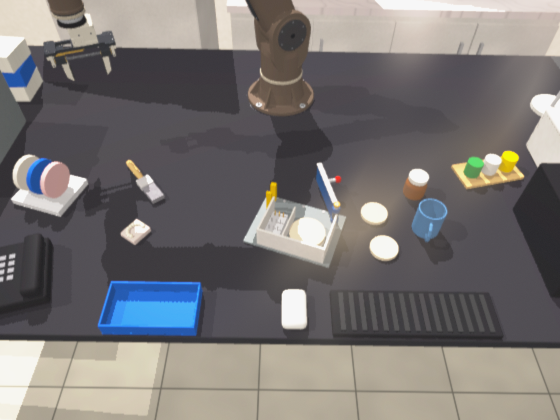

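View pics/top0.png

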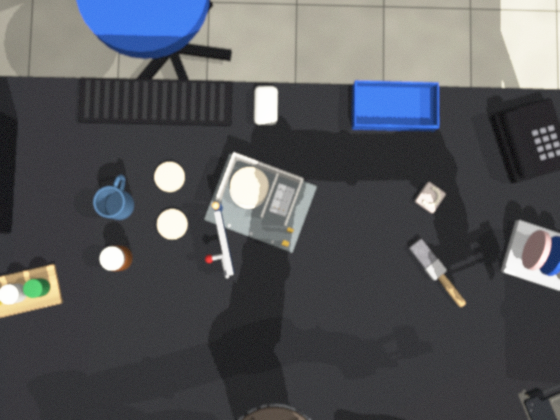

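The scene view shows the magazine at about (295,230), its gate sprung open with the red knob at (338,180). In the top view the hinge is at (216,206), the gate's free end at (229,275), the red knob at (209,260) and the yellow keeper at (288,238). Candidates for the upper blank are the disc in the magazine at (248,187) and the loose discs at (170,177) and (172,224). The one in the magazine is largest and fits the description.

```bash
cat > h.py <<'E'
import numpy as np, cv2
from cell import arm
def ray(d,u,v,z):
    R,_=cv2.Rodrigues(np.array(d["rvec"],float)); t=np.array(d["tvec"]).ravel()
    c=-R.T@t; r=R.T@np.linalg.inv(d["intrinsics"])@np.array([u,v,1.]); return c+r*(z-c[2])/r[2]
def proj(d,P):
    return cv2.projectPoints(np.array(P,float).reshape(-1,1,3),np.array(d["rvec"],float),np.array(d["tvec"],float),d["intrinsics"],None)[0].reshape(-1,2)
def blobs(d,lo,hi,box,mn=4):
    h=cv2.cvtColor(d["pixels"],cv2.COLOR_RGB2HSV); m=cv2.inRange(h,lo,hi); k=np.zeros_like(m); x0,y0,x1,y1=box; k[y0:y1,x0:x1]=m[y0:y1,x0:x1]
    n,_,s,c=cv2.connectedComponentsWithStats(k); return [(c[i].round(1),s[i]) for i in range(1,n) if s[i][4]>=mn]
E
python3 - <<'E'
from h import *
d=arm.get_image("top"); im=d["pixels"][140:290,190:330,::-1]
cv2.imwrite("pics/crop.png",cv2.resize(im,None,fx=4,fy=4,interpolation=cv2.INTER_CUBIC))
box=(190,140,330,290)
for n,lo,hi,z in(("red",(0,150,90),(8,255,255),.056),("red2",(172,150,90),(180,255,255),.056),("yel",(15,120,120),(32,255,255),.076)):
    for c,s in blobs(d,lo,hi,box): print(n,c,s,ray(d,*c,z).round(4))
s=arm.get_image("scene")
for n,lo,hi,z in(("red",(0,150,90),(8,255,255),.056),("yel",(15,120,120),(32,255,255),.07)):
    for c,t in blobs(s,lo,hi,(240,150,360,260)): print("scene",n,c,t,ray(s,*c,z).round(4))
E
```

```text
red [208.2 258.8] [205 255   7   8  42] [0.4957 0.1736 0.056 ]
yel [289.4 229.6] [287 228   6   4  19] [ 0.5716 -0.0265  0.076 ]
yel [285. 243.] [282 241   7   5  29] [ 0.5384 -0.0163  0.076 ]
scene red [337.8 178.4] [335 176   6   6  29] [0.4915 0.1734 0.056 ]
scene yel [271.  192.8] [266 182  11  26 173] [ 0.5677 -0.0224  0.07  ]
scene yel [337.3 204.8] [334 202   6   5   9] [0.6086 0.1615 0.07  ]
```

View pics/crop.png

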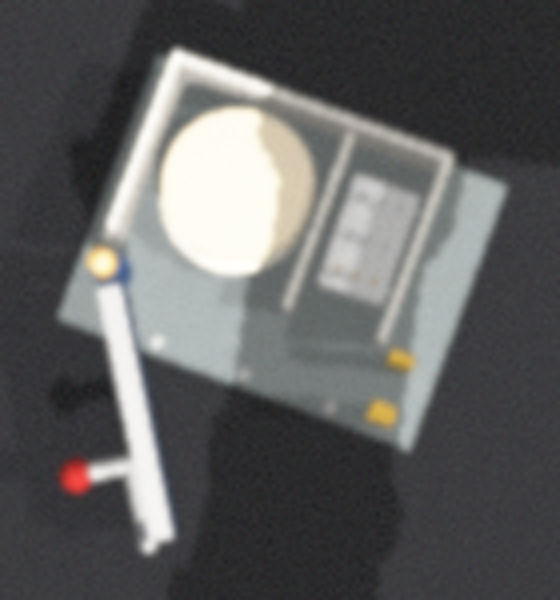

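The crop shows the hinge post top at (103,262), the gate running down to about (155,540), the red knob at (77,477) and the yellow cheeks at (400,360) and (382,412). The base plate corners are at (58,320), (410,450) and (508,185). The big disc and the bur block sit in the bays.

```bash
cat >> h.py <<'E'
def magfit(d):
    px=lambda a,b:(190+a/4-.4,140+b/4-.4)
    W=np.array([ray(d,*px(103,262),.093),ray(d,*px(400,360),.076),ray(d,*px(382,412),.076),ray(d,*px(58,320),.008),ray(d,*px(410,450),.008),ray(d,*px(508,185),.008)])[:,:2]
    M=np.array([[0,100],[19,-92],[-19,-92],[-40,128],[-40,-118],[145,-118]])/1000
    return W,M
E
python3 - <<'E'
from h import *
d=arm.get_image("top"); W,M=magfit(d); print(W.round(4).tolist())
a=W.mean(0);b=M.mean(0);U,S,Vt=np.linalg.svd((M-b).T@(W-a)); R=Vt.T@U.T; t=a-R@b
print("det",np.linalg.det(R),"yaw",np.arctan2(R[1,0],R[0,0]),"t",t); print("resid mm",((M@R.T+t-W)*1000).round(1).tolist())
f=lambda x,y:(R@np.array([x,y])+t).round(4)
H=f(0,.1);print("hinge",H)
for g in(1.0,.5,0,-.03):
    u=np.array([-np.sin(g),-np.cos(g)]);n=np.array([-np.cos(g),np.sin(g)])
    pt=lambda l,o:f(*(np.array([0,.1])+u*l+n*o))
    print(g,"along",(R@u).round(3),"n",(R@n).round(3),"face85",pt(.085,.005),"handle",pt(.118,.028),"ball",pt(.118,.046),"hhome",pt(.148,.028),"tip",pt(.172,0))
E
```

```text
[[0.6267, 0.1554], [0.5716, -0.027], [0.5394, -0.0166], [0.5963, 0.1935], [0.5167, -0.0368], [0.691, -0.0978]]
det 1.0000000000000009 yaw -0.3458103302616678 t [0.59094468 0.06223536]
resid mm [[-1.9, 0.9], [6.0, -3.7], [2.5, -1.3], [0.4, 2.8], [-3.3, 1.5], [-3.7, -0.1]]
hinge [0.6248 0.1563]
1.0 along [-0.975 -0.223] n [-0.223  0.975] face85 [0.5409 0.1422] handle [0.5036 0.1573] ball [0.4996 0.1748] hhome [0.4743 0.1506] tip [0.4572 0.1179]
0.5 along [-0.749 -0.663] n [-0.663  0.749] face85 [0.5579 0.1037] handle [0.5179 0.099 ] ball [0.506  0.1125] hhome [0.4955 0.0791] tip [0.4961 0.0423]
0 along [-0.339 -0.941] n [-0.941  0.339] face85 [0.5913 0.078 ] handle [0.5585 0.0548] ball [0.5416 0.0609] hhome [0.5483 0.0266] tip [ 0.5665 -0.0055]
-0.03 along [-0.311 -0.951] n [-0.951  0.311] face85 [0.5937 0.0771] handle [0.5616 0.0528] ball [0.5445 0.0584] hhome [0.5523 0.0243] tip [ 0.5714 -0.0072]
```

Pose is good enough: hinge at about (0.626, 0.156), magazine yaw about -0.332. Plan:
- Keep the fingers closed and pointing down, with the closing line along the gate.
- Push on the bare face on the hinge side of the handle and swing the gate shut, turning the tool with it.
- Slide along the face away from the hinge so the finger pushes the shank home.

First, travel over.

Emit:
drive_tool(targets=[[0,0,0.81,0.37,0.94,0,0],[0,0,1.62,0.74,1.88,0,0],[0,0,2.43,1.12,2.82,0,0],[0,0,3.24,1.49,3.76,0,0],[0,0,4.05,1.86,4.7,0,0]], force=20)

```text
clock: 0.75
position: [0.3157, -0.3872, 0.2268]
ee_rot: [2.922, 1.153, 0.0]
force: [0.4, -0.1, 0.5]
width: 0.617
gripper_force: 0.0
```

Emit:
drive_tool(targets=[[0,0,0.81,0.37,0.94,0,0],[0,0,1.62,0.74,1.88,0,0],[0,0,2.43,1.12,2.82,0,0],[0,0,3.24,1.49,3.76,0,0],[0,0,4.05,1.86,4.7,0,0]])

```text
clock: 1.25
position: [0.39, -0.1992, 0.2269]
ee_rot: [2.673, 1.649, 0.0]
force: [1.6, -0.3, -0.0]
width: 0.183
gripper_force: 0.0
```

Emit:
drive_tool(targets=[[0,0,0.81,0.37,0.94,0,0],[0,0,1.62,0.74,1.88,0,0],[0,0,2.43,1.12,2.82,0,0],[0,0,3.24,1.49,3.76,0,0],[0,0,4.05,1.86,4.7,0,0]])

```text
clock: 1.75
position: [0.4645, -0.0112, 0.2269]
ee_rot: [2.342, 2.093, 0.0]
force: [1.3, -0.4, -0.4]
width: 0.008
gripper_force: 0.0
```

Emit:
drive_tool(targets=[[0,0,0.81,0.37,0.94,0,0],[0,0,1.62,0.74,1.88,0,0],[0,0,2.43,1.12,2.82,0,0],[0,0,3.24,1.49,3.76,0,0],[0,0,4.05,1.86,4.7,0,0]])

```text
clock: 2.25
position: [0.539, 0.1767, 0.2267]
ee_rot: [1.938, 2.472, -0.0]
force: [0.3, -0.7, 0.6]
width: 0.007
gripper_force: 0.0
```

```bash
python3 - <<'E'
from h import *
print(arm.observe()["joints"].round(2),arm.observe()["position"].round(4),arm.observe()["ee_rot"])
s=arm.get_image("scene"); d=arm.get_image("top")
cr=lambda i:cv2.resize(i["pixels"][y:y+150,x:x+140,::-1],None,fx=2.8,fy=2.8,interpolation=cv2.INTER_CUBIC)
x,y=260,110; a=cr(s); x,y=150,140; b=cr(d); cv2.imwrite("pics/c2.png",np.hstack([a,b]))
E
```

```text
[ 0.04  0.41 -0.62  1.68  0.26  1.13 -0.41] [0.539  0.1767 0.2267] [ 1.93809638e+00  2.47222807e+00 -4.83330917e-05]
```

View pics/c2.png

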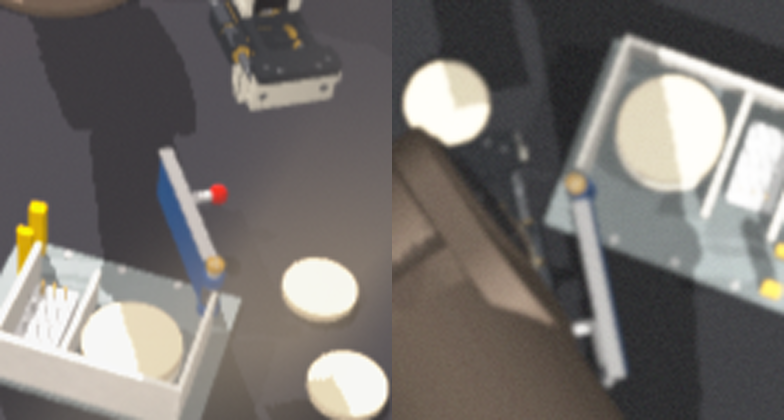

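The left half shows the gripper above and left of the gate with the gate still open; the red knob is at (218,194). The finger block at (285,90) looks wider than I expected, so I'll check its size at higher zoom.

```bash
python3 - <<'E'
from h import *
s=arm.get_image("scene"); o=arm.observe(); p=np.array(o["position"]); R,_=cv2.Rodrigues(np.array(o["ee_rot"]))
print("toolY",R[:,1].round(3))
P=[p,p+R[:,1]*.019,p-R[:,1]*.019,p-R[:,1]*.095-R[:,2]*.066,p+R[:,1]*.095-R[:,2]*.066,p-R[:,2]*.019]
q=proj(s,P);print(q.round(1).tolist())
im=s["pixels"][95:165,320:400,::-1]; im=cv2.resize(im,None,fx=7,fy=7,interpolation=cv2.INTER_CUBIC)
for u,v in q: cv2.circle(im,(int((u-320)*7),int((v-95)*7)),4,(0,255,0),-1)
cv2.imwrite("pics/c3.png",im)
E
```

```text
toolY [ 0.971  0.241 -0.   ]
[[348.5, 144.8], [350.9, 149.6], [346.1, 140.2], [339.8, 102.3], [365.4, 149.4], [349.4, 139.2]]
```

View pics/c3.png

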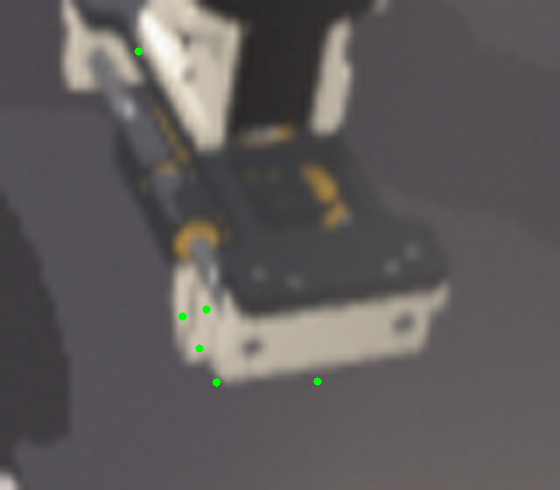

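This matches the given dimensions: the white block is the 75 mm end of the gripper body, and the fingertips show at (200,340). Descending beside the gate face.

Emit:
drive_tool(targets=[[0,0,0,0,0,-1,0],[0,0,0,0,0,-2,0],[0,0,0,0,0,-3,0],[0,0,0,0,0,-4,0],[0,0,0,0,0,-4.65,0]])

```text
clock: 2.9
position: [0.5373, 0.1728, 0.0381]
ee_rot: [-1.944, -2.467, 0.005]
force: [0.0, -0.4, 1.3]
width: 0.004
gripper_force: 0.0
```

```bash
python3 - <<'E'
import numpy as np
H=np.array([.626,.156]);yaw=-.332;c,s=np.cos(yaw),np.sin(yaw);R=np.array([[c,-s],[s,c]])
def P(g,l,o):
    return H+R@(np.array([-np.sin(g),-np.cos(g)])*l+np.array([-np.cos(g),np.sin(g)])*o)
p0=P(1,.08,.0402)
prev=p0
for g,l,o in [(1,.08,.02),(1,.08,.012),(.9,.08,.012),(.8,.08,.012),(.7,.08,.012),(.6,.08,.012),(.5,.08,.012),(.4,.08,.012),(.3,.08,.012),(.2,.08,.012),(.1,.08,.012),(0,.08,.012),(-.03,.08,.012)]:
    q=P(g,l,o); print(g,l,o,q.round(4),"units",((q-p0)/.04).round(2),"wz",round((1-g)*57.3/5,2),"step",np.linalg.norm(q-prev).round(4)); prev=q
E
```

```text
1 0.08 0.02 [0.5435 0.1565] units [ 0.12 -0.49] wz 0.0 step 0.0202
1 0.08 0.012 [0.5454 0.1487] units [ 0.17 -0.68] wz 0.0 step 0.008
0.9 0.08 0.012 [0.5466 0.1407] units [ 0.19 -0.89] wz 1.15 step 0.0081
0.8 0.08 0.012 [0.5485 0.1329] units [ 0.24 -1.08] wz 2.29 step 0.0081
0.7 0.08 0.012 [0.5512 0.1253] units [ 0.31 -1.27] wz 3.44 step 0.0081
0.6 0.08 0.012 [0.5546 0.1179] units [ 0.4  -1.46] wz 4.58 step 0.0081
0.5 0.08 0.012 [0.5588 0.111 ] units [ 0.5  -1.63] wz 5.73 step 0.0081
0.4 0.08 0.012 [0.5636 0.1045] units [ 0.62 -1.79] wz 6.88 step 0.0081
0.3 0.08 0.012 [0.5691 0.0985] units [ 0.76 -1.94] wz 8.02 step 0.0081
0.2 0.08 0.012 [0.5751 0.0931] units [ 0.91 -2.07] wz 9.17 step 0.0081
0.1 0.08 0.012 [0.5816 0.0884] units [ 1.07 -2.19] wz 10.31 step 0.0081
0 0.08 0.012 [0.5886 0.0843] units [ 1.25 -2.3 ] wz 11.46 step 0.0081
-0.03 0.08 0.012 [0.5907 0.0832] units [ 1.3  -2.32] wz 11.8 step 0.0024
```

Emit:
drive_tool(targets=[[0,0,0,0.12,-0.49,0,0],[0,0,0,0.17,-0.68,0,0],[0,0,1.15,0.19,-0.89,0,0],[0,0,2.29,0.24,-1.08,0,0],[0,0,2.29,0.24,-1.08,0,0]])

```text
clock: 3.4
position: [0.5476, 0.1309, 0.041]
ee_rot: [-1.685, -2.651, 0.001]
force: [-4.2, 3.2, -3.2]
width: 0.005
gripper_force: 2.5
```

```bash
python3 - <<'E'
from h import *
o=arm.observe();print(o["position"],o["force"].round(1))
d=arm.get_image("top");s=arm.get_image("scene")
for n,i,b in(("top",d,(190,140,330,290)),("scene",s,(240,150,360,260))):
    for c,t in blobs(i,(0,150,90),(8,255,255),b): 
        q=ray(i,*c,.056)[:2]; v=q-[.626,.156]; print(n,c,q.round(4),"r",np.linalg.norm(v).round(4),"ang",np.degrees(np.arctan2(v[1],v[0])).round(1))
cv2.imwrite("pics/c4.png",cv2.resize(s["pixels"][140:240,270:390,::-1],None,fx=5,fy=5,interpolation=cv2.INTER_CUBIC))
E
```

```text
[0.54764677 0.13089096 0.04096095] [-4.2  3.2 -3.2]
```

View pics/c4.png

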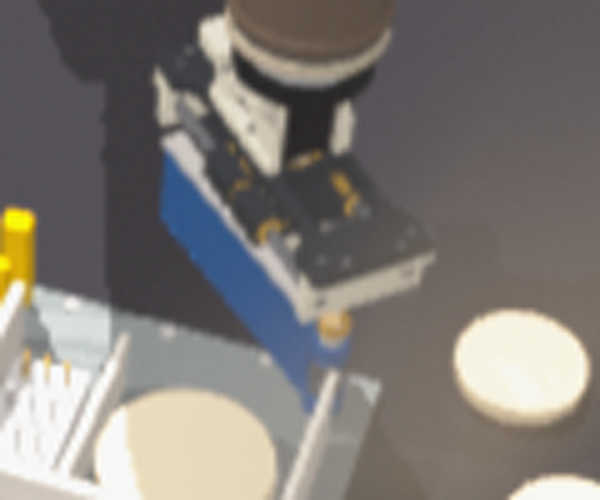

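The gate is following: the blue plate is now swung in against the gripper with about 5 N on the tool. Continuing the swing.

Emit:
drive_tool(targets=[[0,0,1.15,0.07,-0.19,0,0],[0,0,2.29,0.16,-0.38,0,0],[0,0,3.44,0.26,-0.55,0,0],[0,0,4.58,0.38,-0.71,0,0],[0,0,5.73,0.52,-0.86,0,0]])

```text
clock: 4.0
position: [0.5671, 0.098, 0.0411]
ee_rot: [-0.973, -2.985, 0.001]
force: [-7.1, 4.1, -0.0]
width: 0.006
gripper_force: 4.5
```

Emit:
drive_tool(targets=[[0,0,1.15,0.15,-0.13,0,0],[0,0,2.29,0.31,-0.25,0,0],[0,0,3.44,0.49,-0.36,0,0],[0,0,3.44,0.49,-0.36,0,0]])

```text
clock: 4.4
position: [0.5869, 0.0832, 0.041]
ee_rot: [-0.518, -3.096, 0.001]
force: [-8.3, 1.7, 3.6]
width: 0.006
gripper_force: 4.1
```

```bash
python3 - <<'E'
from h import *
o=arm.observe();print(o["position"],o["force"].round(1),o["joints"].round(2))
d=arm.get_image("top");s=arm.get_image("scene")
for n,i,b in(("top",d,(190,140,330,290)),("scene",s,(240,150,360,260))):
    for c,t in blobs(i,(0,150,90),(8,255,255),b): 
        q=ray(i,*c,.056)[:2]; v=q-[.626,.156]; print(n,c,q.round(4),"r",np.linalg.norm(v).round(4))
cv2.imwrite("pics/c5.png",cv2.resize(s["pixels"][150:250,250:370,::-1],None,fx=6,fy=6,interpolation=cv2.INTER_CUBIC))
E
```

```text
[0.58687955 0.08321405 0.04103056] [-8.3  1.7  3.6] [ 0.28  0.73 -0.77  1.79  0.63  0.89  0.46]
```

View pics/c5.png

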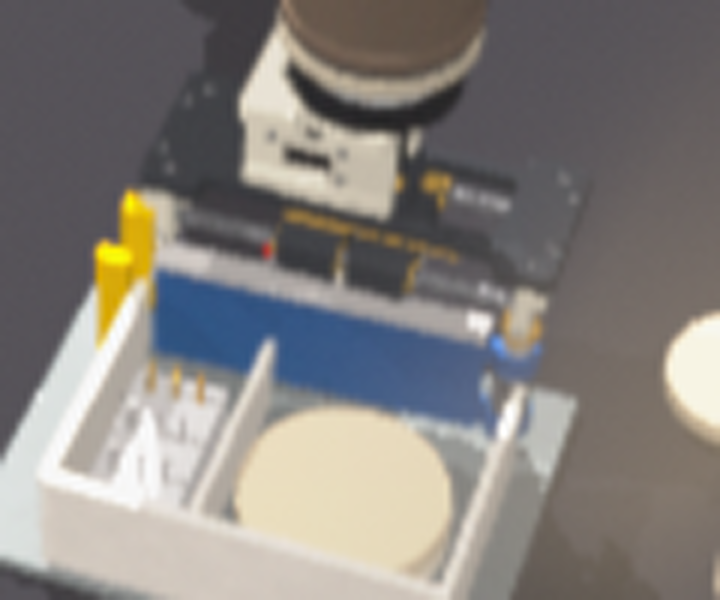

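The gate looks about shut: the blue plate spans to the yellow cheeks and the red knob peeks out at (268,250). I'll press gently further and watch the force to find the stop at -0.05.

Emit:
drive_tool(targets=[[0,0,0.3,0.07,-0.02,0,0],[0,0,0.3,0.07,-0.02,0,0]])

```text
clock: 4.7
position: [0.5874, 0.0827, 0.041]
ee_rot: [-0.479, -3.099, 0.004]
force: [-16.4, 0.4, 10.2]
width: 0.007
gripper_force: 8.4
```

Emit:
drive_tool(targets=[[0,0,0,0.05,-0.02,0,0],[0,0,0,0.05,-0.02,0,0]])

```text
clock: 4.9
position: [0.5875, 0.0826, 0.041]
ee_rot: [-0.478, -3.097, 0.005]
force: [-24.4, 1.7, 16.0]
width: 0.006
gripper_force: 12.0
```

The stop is reached: force rises with no motion. Backing off about 3 mm so the bolt is centred in the keeper mouth, while still holding against the spring.

Emit:
drive_tool(targets=[[0,0,0,-0.1,0.03,0,0],[0,0,0,-0.16,0.05,0,0],[0,0,0,-0.16,0.05,0,0]])

```text
clock: 5.2
position: [0.5855, 0.0835, 0.0411]
ee_rot: [-0.483, -3.103, 0.002]
force: [-4.8, -0.0, -0.9]
width: 0.007
gripper_force: 2.7
```

Gate now at about -0.02 on spring force alone. Sliding along the face toward the handle.

Emit:
drive_tool(targets=[[0,0,0,-0.03,-0.12,0,0],[0,0,0,-0.08,-0.24,0,0],[0,0,0,-0.12,-0.36,0,0],[0,0,0,-0.155,-0.475,0,0],[0,0,0,-0.155,-0.475,0,0]])

```text
clock: 5.7
position: [0.58, 0.0645, 0.0413]
ee_rot: [-0.484, -3.104, 0.001]
force: [-4.7, 2.6, 2.5]
width: 0.004
gripper_force: 3.2
```

Emit:
drive_tool(targets=[[0,0,0,-0.04,-0.12,0,0],[0,0,0,-0.08,-0.24,0,0],[0,0,0,-0.12,-0.36,0,0],[0,0,0,-0.16,-0.475,0,0],[0,0,0,-0.16,-0.475,0,0]])

```text
clock: 6.2
position: [0.574, 0.0455, 0.0414]
ee_rot: [0.483, 3.104, -0.0]
force: [-4.2, 2.7, 2.5]
width: 0.006
gripper_force: 2.8
```

```bash
python3 - <<'E'
from h import *
s=arm.get_image("scene"); print(arm.observe()["position"].round(4),arm.observe()["force"].round(1))
cv2.imwrite("pics/c6.png",cv2.resize(s["pixels"][165:225,250:345,::-1],None,fx=8,fy=8,interpolation=cv2.INTER_CUBIC))
E
```

```text
[0.5741 0.0455 0.0414] [-5.   1.6  4.3]
```

View pics/c6.png

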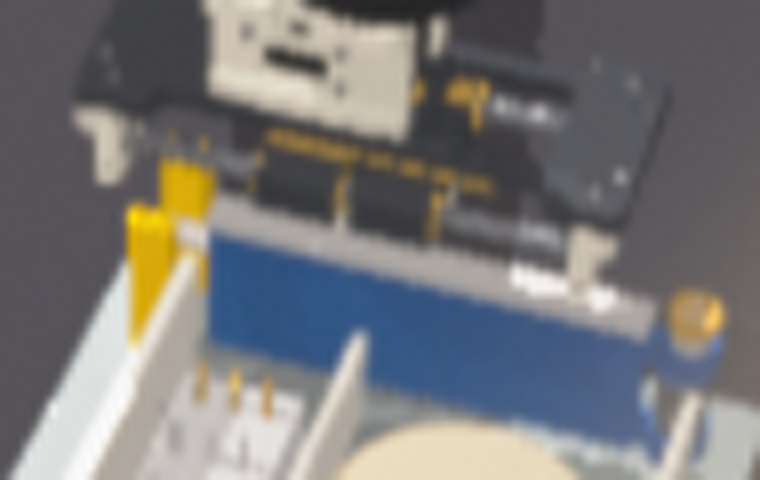

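The steel bolt tip is now visible at (190,235) between the yellow cheeks, and the gate is shut. Continuing in small steps until the end stop shows in the force.

Emit:
drive_tool(targets=[[0,0,0,-0.02,-0.06,0,0],[0,0,0,-0.04,-0.12,0,0],[0,0,0,-0.04,-0.12,0,0]])

```text
clock: 6.55
position: [0.5729, 0.0412, 0.0412]
ee_rot: [0.48, 3.104, 0.001]
force: [-3.1, 3.4, 3.3]
width: 0.006
gripper_force: 2.6
```

Emit:
drive_tool(targets=[[0,0,0,-0.02,-0.06,0,0],[0,0,0,-0.04,-0.12,0,0],[0,0,0,-0.04,-0.12,0,0]])

```text
clock: 6.85
position: [0.5726, 0.0397, 0.0414]
ee_rot: [0.476, 3.103, 0.009]
force: [2.1, 12.0, -3.9]
width: 0.004
gripper_force: 7.9
```

End stop reached (12 N along the bolt, no further travel). Backing away from the handle, then out from the face.

Emit:
drive_tool(targets=[[0,0,0,0.04,0.12,0,0],[0,0,0,0.08,0.24,0,0],[0,0,0,0.12,0.36,0,0],[0,0,0,0.05,0.39,0,0],[0,0,0,-0.1,0.45,0,0]])

```text
clock: 7.35
position: [0.5673, 0.0537, 0.0405]
ee_rot: [0.48, 3.104, -0.001]
force: [-0.4, 0.3, 1.5]
width: 0.005
gripper_force: 0.0
```

Emit:
drive_tool(targets=[[0,0,0,-0.12,0.04,0,0],[0,0,0,-0.12,0.04,0.9,0],[0,0,0,-0.12,0.04,1.8,0],[0,0,0,-0.12,0.04,2.7,0],[0,0,0,-0.12,0.04,3.6,0]])

```text
clock: 7.85
position: [0.5625, 0.0556, 0.1866]
ee_rot: [0.479, 3.103, 0.0]
force: [1.4, -0.0, 0.4]
width: 0.005
gripper_force: 0.0
```

Emit:
drive_tool(targets=[[0,0,0,-0.8,0,0.4,0],[0,0,0,-1.6,0,0.8,0],[0,0,0,-2.4,0,1.2,0],[0,0,0,-3,0,1.4,0],[0,0,0,-3,0,1.4,0]])

```text
clock: 8.35
position: [0.4405, 0.0559, 0.242]
ee_rot: [0.477, 3.102, -0.004]
force: [0.7, -0.4, -0.1]
width: 0.005
gripper_force: 0.0
```

```bash
python3 - <<'E'
from h import *
s=arm.get_image("scene"); print(arm.observe()["position"].round(4),arm.observe()["force"].round(1))
for c,t in blobs(s,(0,150,90),(8,255,255),(240,150,360,260)):
    v=ray(s,*c,.056)[:2]-[.626,.156]; u=np.array([-.326,-.945]); n=np.array([-.945,.326]); print("ball l,o",v@u,v@n)
cv2.imwrite("pics/c7.png",cv2.resize(s["pixels"][165:225,250:345,::-1],None,fx=8,fy=8,interpolation=cv2.INTER_CUBIC))
E
```

```text
[0.4422 0.0553 0.2417] [ 1.  -0.3 -0.2]
ball l,o 0.1482114041193492 0.054409357332676475
```

View pics/c7.png

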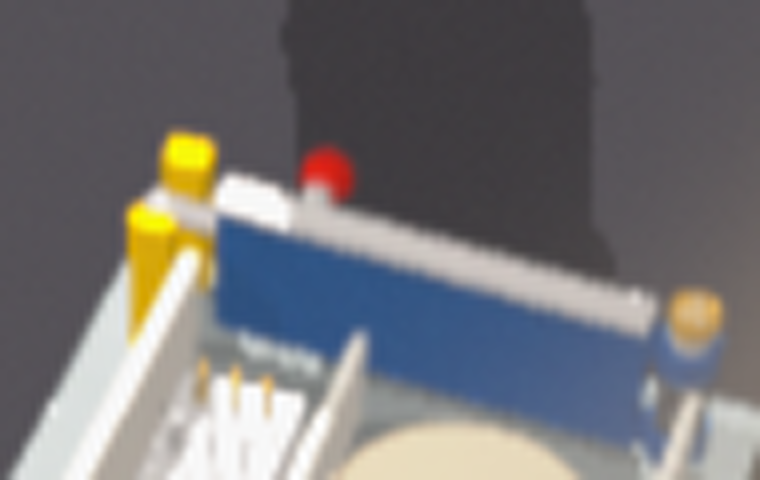

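The gate stays shut with the robot clear. The bolt passes between the yellow cheeks at (180,210), and the red knob at (327,172) measures 148 mm along the gate, which is fully home.

```bash
python3 -c "
from cell import arm
print(arm.sign_off())"
```

```text
the job is handed in; nothing more can be done
None
```

The gate is shut and held by its bolt, which is fully home behind the yellow keeper; the robot is clear of everything, and the job was handed in at about 8.5 s (no verdict was returned).

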